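# Change over the drill stand from vice to V-block

### The job

Change over the drill stand: the vice standing on its base and the V-block standing on the rubber mat have to swap places, and the loose flat packing plate goes between the stand's base and the V-block. At the end the plate lies centred on the engraved cross of the stand's base, lengthwise along the line towards the column, the V-block stands centred on the plate, lengthwise along it with its groove up, and the vice stands upright, centred on the mat, lengthwise along it, all squarely lined up and let go. Set things down, do not drop them, and leave the tub, the drill chuck, the bottle and the plastic case where they are.

Things in the scene. Friction and masses are not known exactly. Their poses are not given: they have to be found in the camera images.
- stand: Fixed grey drill stand. Base 170 (x) by 150 (y) by 18 mm thick, origin at the centre of its underside, an engraved cross above it; x points to the column. An ear 70 mm wide, same thickness, runs on to x = +153 mm and carries a bare steel column, 26 mm diameter, at x = +122, y = 0, top 200 mm above the bench, with a blue collar 44 mm diameter up to z = 48 mm.
- mat: Black rubber mat, fixed on the bench, 150 (x, its length) by 100 (y) by 4 mm thick; origin at the centre of its underside.
- vice: Dark steel drill vice, 0.6 kg, on the stand at first. Bed 120 (x, length) by 56 (y) by 14 mm, origin at the centre of its underside. Moving jaw x = -18 to 18 mm and fixed jaw x = 38 to 60 mm, both flush with the bed's sides (56 mm wide), top at z = 45 mm. End block x = -60 to -46 mm, 36 mm high; screw with thin 51 mm cross bar out to x = -85 mm at z = 27 mm.
- vblock: Plain steel V-block, about 0.45 kg, at first on the mat: 90 (x, its length) by 46 (y) by 40 mm high, with a V groove 30 mm wide and 15 mm deep along x in its top. Origin at the centre of its underside.
- plate: Flat aluminium packing plate, about 0.2 kg, at first lying on the bench: 120 (x, its length) by 62 (y) by 10 mm thick with a dark round mark near each end. Origin at the centre of its underside.
- tub: Whitish open plastic tub with odds and ends, a bystander: 130 (x) by 100 (y) by 50 mm high; a screwdriver's wooden handle leans out to 77 mm high above x = +45, y = +20 mm. Origin at the centre of its underside.
- chuck: Dark steel drill chuck standing on end beside the mat, a bystander: 44 mm in diameter, 58 mm high. Origin at the centre of its underside.
- bottle: White plastic bottle with a black cap standing beside the mat, a bystander: 54 mm in diameter, 140 mm high. Origin at the centre of its underside.
- case: Grey closed plastic case lying in front of the stand, a bystander: 45 (x) by 150 (y) by 24 mm high. Origin at the centre of its underside.
There are look-alikes about, which are no part of the job. Leave any orange look-alike of the vice alone. Of the things that look like the vblock, the larger one is meant.

How it is judged:
At the end, for the whole second after the job is handed in: At rest and released: plate on the stand base, within 8 mm of its centre and 0.1 rad of its x axis; V-block groove up on the plate, within 8 mm and 0.1 rad of it; vice upright on the mat, within 12 mm of its centre and 0.12 rad of its length (either way round) (horizontal distance between plate and stand below 0.008 m and angle between the x axis of plate and the x axis of stand, either way round below 0.1 rad and z of plate in the frame of stand between 0.015 and 0.021 m and angle between each of plate, vblock, vice's own z axis and vertical below 0.06 rad and linear speed of each of plate, vblock, vice below 0.02 m/s and angular speed of each of plate, vblock, vice below 0.1 rad/s and horizontal distance between vblock and plate below 0.008 m and angle between the x axis of vblock and the x axis of plate, either way round below 0.1 rad and z of vblock in the frame of plate between 0.007 and 0.013 m and horizontal distance between vice and mat below 0.012 m and angle between the x axis of vice and the x axis of mat, either way round below 0.12 rad and z of vice in the frame of mat between 0.001 and 0.007 m); the robot touches nothing.
It fails at once if the vice, V-block or packing plate is dropped: it falls free of the fingers faster than 0.5 m/s ((linear speed of vice above 0.5 m/s and contact force between vice and the fingers below 0.1 N) or (linear speed of vblock above 0.5 m/s and contact force between vblock and the fingers below 0.1 N) or (linear speed of plate above 0.5 m/s and contact force between plate and the fingers below 0.1 N)).
It fails at once if the tub is displaced by more than 15 mm (distance of tub from where it was at the start of the episode above 0.015 m).
It fails at once if the drill chuck is displaced by more than 15 mm (distance of chuck from where it was at the start of the episode above 0.015 m).
It fails at once if the plastic case is displaced by more than 15 mm (distance of case from where it was at the start of the episode above 0.015 m).
It fails at once if the bottle is displaced by more than 15 mm (distance of bottle from where it was at the start of the episode above 0.015 m).
It also fails if it takes over 72 s, if anything falls off the work surface, if the arm or the gripper's body presses on something with over 40 N, if the wrist force passes 120 N, or if a joint passes its speed limit or range.

### The arm

A 6-joint arm with a two-finger parallel gripper is mounted at the origin on the work surface. World frame = base frame: x ahead of the robot, y to its left, z up, the work surface at z = 0. Lengths are in m, angles in rad, forces in N, time in s.
With the tool pointing down it reaches from about 0.35 to 0.85 m from the base axis. Payload 8.1 kg.
Tool frame: the origin (TCP) lies midway between the tips of the shut fingers; the grasp point (between the pads) lies 19 mm behind it; z points along the fingers, y is the line along which they close (so a half turn about z gives the same grasp; the last joint's range is limited). The gripper opens to 85 mm and grips with 20 to 120 N. Pads are 22 mm wide; open, the fingers measure 114 mm over their backs; the gripper's body (76 mm by 85 mm) begins 54 mm behind the grasp point. The pads swing forward as they close: fully open they stand 13 mm farther back than shut.
Start: joints at [1.1, 0.13, 1.488, -0, 1.523, -0.085], TCP at [0.226, 0.556, 0.231] pointing down, gripper open.
Joint ranges: [-2.96, 2.96], [-0.89, 2.26], [0.02, 2.5], [-1.34, 4.48], [0, 2.73], [-2.66, 2.66]. Speed limits (rad/s): [2.39, 2.39, 2.79, 3.14, 3.14, 3.14].

### API

Orientations are given as [roll, pitch, yaw] about the fixed x, y, z axes, in that order (R = Rz(yaw) Ry(pitch) Rx(roll)).
In Python, from plant import bot gives the robot as it stands.
- The arm moves only by the tool carry_out, never from a script. Its argument "moves" is a list of rows, each an object of numbers: "hand": the closure, from 0 (fully open) to 1 (shut); "tx", "ty", "tz": the shift along the world's x, y, z in mm; "twist": the turn about the world's z in rad. In form: [{"hand": .., "tx": .., "ty": .., "tz": .., "twist": ..}, ...]. A call has 1 to 8 rows; each row shifts and turns the commanded pose from where the row before left it; what a row does not reach is not made up. A row lasts 1/8 s, in which the tool goes at most 62.5 mm and 10.7 degrees, less where a joint would pass 70% of its speed; a pose out of reach is approached as far as the arm can. A call is refused whole if a number of a shift passes 62.5 or a number of a turn 0.188, either way. A call with a gripper value outside its range is refused whole. The fingers move at their own pace and stop on an object; the grip force is fixed at half the most. Time passes only in rows, so rows that do not move let the fingers close. It gives the time, the measured TCP pose, the force, the opening and the grip force at its end, in the units of the state.
- bot.read_state(): the state, without advancing time (a new reading comes with each control period).
- bot.capture(name): name is "side" or "top"; returns a dict with "img" (420x560x3 uint8, red, green, blue), "range_z" (420x560 float32, m along the optical axis (not along the pixel's ray), 0 where there is no reading), "camera_matrix" (3x3 intrinsics, pixels), "eye" and "attitude" of the camera in the world. Camera axes: x right, y down, z forward; pixel columns grow to the right and rows downward; lengths in m; the calibration is good to about 2 mm. A picture is of the moment at which its call begins.
- bot.finish_job(): hands the job in; it is judged then, once.
The state is a dict: "time": time; "q": joint angles; "joint_velocities": joint speeds; "joint_torque": joint torques, N m; "ee_pos": TCP position; "tcp_rot": TCP orientation; "contact_force": force on the tool from outside, world axes, zero at the start; "moment": the same for the moment, N m; "width": opening from 0.0 (shut) to 1.0 (fully open); "grip_force": force on a finger pad.
Only numpy, scipy, OpenCV 4.12 (cv2) and the standard library are available. Lean on these libraries where they do the work, as an engineer would, in place of code of your own. Each camera call takes 0.05 s, during which the arm holds its last target. There are 200 camera calls.

## Working session

There is one attempt and no reset: what is moved stays moved. The work goes in short steps, Python scripts to look and compute and a tool call to move; the robot and the scene stay as the last step left them, time stands still between calls to the robot, and variables do not carry over. Pictures are saved under pics/ and viewed, at most 10 in all, crops included, and the job is handed in when it is done.

Besides the shell and the picture viewer there is one more tool, called after "Call:" as a command line: name --argument value ..., lists and objects as JSON in quotes. carry_out: Moves the arm, as the interface text tells. Its arguments: {"type":"object","properties":{"moves":{"type":"array","items":{"type":"object","properties":{"hand":{"type":"number"},"tx":{"type":"number"},"ty":{"type":"number"},"tz":{"type":"number"},"twist":{"type":"number"}}}}},"required":["moves"]}

```bash
mkdir -p pics
cat > h.py <<'E'
import numpy as np, cv2
from plant import bot
def snap(n):
    c=bot.capture(n); np.savez('last_'+n,**{k:np.asarray(v) for k,v in c.items()}); return c
def load(n): return dict(np.load('last_'+n+'.npz'))
def R(c):
    a=np.asarray(c['attitude'],float)
    if a.shape==(3,3): return a
    from scipy.spatial.transform import Rotation as Ro
    return Ro.from_euler('xyz',a).as_matrix() if a.size==3 else Ro.from_quat(a).as_matrix()
def cloud(c):
    K=c['camera_matrix'];z=c['range_z'];v,u=np.mgrid[:z.shape[0],:z.shape[1]]
    p=np.stack([(u-K[0,2])/K[0,0]*z,(v-K[1,2])/K[1,1]*z,z],-1)
    w=p@R(c).T+c['eye']; w[z==0]=np.nan; return w
def save(c,f): cv2.imwrite('pics/'+f,c['img'][:,:,::-1])
E
python3 - <<'E'
from h import *
for n in('top','side'):
    c=snap(n); save(c,n+'0.png'); print(n,c['eye'],c['attitude'],c['camera_matrix'])
print(bot.read_state())
E
```

```text
top [ 0.42694866 -0.03935501  1.05186774] [-3.0411736   0.00417662 -1.56816428] [[395.57279138   0.         281.45242504]
 [  0.         395.57279138 202.80292384]
 [  0.           0.           1.        ]]
side [ 0.028275   -0.921054    1.31998699] [-2.45565057 -0.01171145 -0.49364035] [[517.83731916   0.         280.38148582]
 [  0.         517.83731916 214.88429745]
 [  0.           0.           1.        ]]
{'time': 0.1, 'q': array([ 1.09957428e+00,  1.31093035e-01,  1.48917534e+00, -1.43673460e-05,
        1.52302015e+00, -8.53716922e-02]), 'joint_velocities': array([-6.43682671e-04, -2.49744856e-04, -2.43329286e-03,  3.45218458e-04,
        1.03324053e-03,  5.02658878e-05]), 'joint_torque': array([ 1.03862803e-03, -5.70944953e+01, -5.01946127e+01,  8.27263761e-06,
        7.89517129e-03,  5.95578422e-05]), 'ee_pos': array([0.22554702, 0.55544928, 0.2303422 ]), 'tcp_rot': array([-3.13990173e+00, -1.30306518e-04,  2.75574289e+00]), 'contact_force': array([-0.55521636, -0.11152359,  0.35097843]), 'moment': array([-0.0094765 , -0.02791594,  0.04044575]), 'grip_force': 0.0, 'width': 0.9979240375402935}
```

View pics/top0.png

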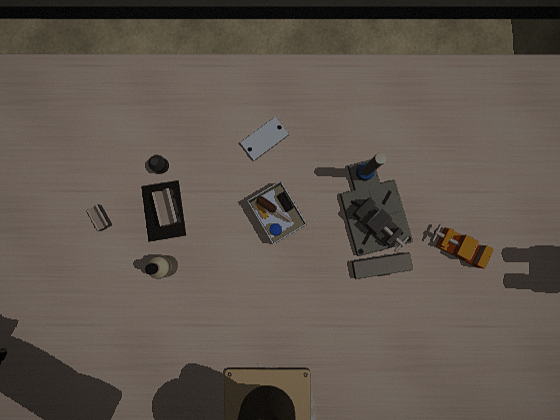

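View pics/side0.png

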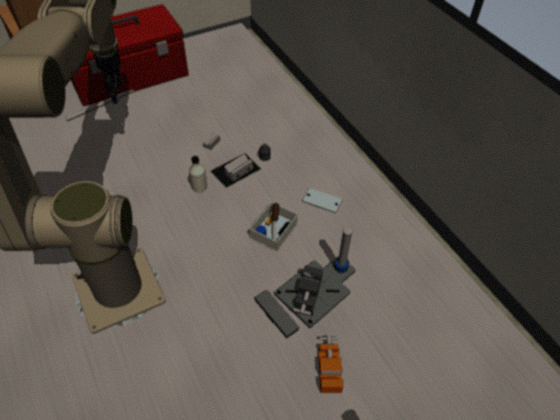

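The top picture shows the vice at (378,220) on the stand, with an orange look-alike at (465,247). The V-block is on the mat at (164,207), with a small look-alike at (98,217). The plate is at (264,138), the tub at (276,212), the chuck at (157,163), the bottle at (158,267) and the case at (380,265). By the description I choose the dark vice on the stand and the larger V-block on the mat.

Run:
```python
from h import *
c=load('top'); w=cloud(c)
def rect(name,u0,u1,v0,v1,z0,z1,extra=None):
    s=w[v0:v1,u0:u1]; m=(s[...,2]>z0)&(s[...,2]<z1)
    n,l,st,_=cv2.connectedComponentsWithStats(m.astype(np.uint8),connectivity=8)
    k=1+np.argmax(st[1:,4]); p=s[l==k]
    (x,y),(a,b),an=cv2.minAreaRect((p[:,:2]*1000).astype(np.float32))
    print(name,len(p),'c',round(x,1),round(y,1),'size',round(a,1),round(b,1),'ang',round(an,1),'z med',np.round(np.nanmedian(p[:,2])*1000,1))
print('table',np.nanmedian(w[100:110,300:340,2]),np.nanmedian(w[300:310,100:140,2]),np.nanmedian(w[300:310,400:440,2]))
rect('plate',230,300,110,170,.006,.02)
rect('vblock',140,190,175,245,.03,.06)
rect('vblocklow',140,190,175,245,.012,.06)
rect('mat',135,195,175,245,.002,.008)
rect('stand',330,415,160,256,.01,.03)
rect('standall',330,415,175,256,.01,.08)
rect('jaws',345,415,190,250,.055,.08)
rect('bed',345,415,190,250,.026,.08)
rect('tub',240,310,175,250,.02,.1)
rect('chuck',140,175,145,180,.04,.08)
rect('bottle',140,180,245,285,.1,.16)
rect('case',340,420,245,285,.012,.04)
rect('col',345,390,145,190,.06,.25)
rect('collar',345,390,145,190,.04,.052)
I=c['img'];a=cv2.resize(I[160:260,330:430],None,fx=4,fy=4,interpolation=3);b=cv2.resize(I[160:260,120:220],None,fx=4,fy=4,interpolation=3)
cv2.imwrite('pics/crop1.png',np.clip(np.hstack([b,a])[:,:,::-1].astype(float)*1.8,0,255))
```

```text
table 0.001117444365267839 0.001364745098769271 0.0011255455514629364
plate 1013 c 707.2 12.6 size 62.4 121.3 ang 37.4 z med 11.3
vblock 660 c 519.1 265.6 size 90.2 46.9 ang 15.8 z med 41.6
vblocklow 747 c 519.0 265.5 size 90.3 47.0 ang 15.7 z med 40.2
mat 1623 c 514.5 277.3 size 187.2 159.5 ang 1.3 z med 4.6
stand 2930 c 527.2 -273.8 size 237.1 151.1 ang 14.9 z med 19.2
standall 4054 c 510.1 -278.4 size 217.9 151.1 ang 14.9 z med 20.4
jaws 342 c 482.3 -279.1 size 37.2 57.0 ang 46.7 z med 64.0
bed 1221 c 473.2 -288.6 size 145.1 56.8 ang 45.9 z med 55.0
tub 715 c 505.8 -22.4 size 130.4 100.0 ang 31.0 z med 49.2
chuck 200 c 634.4 291.0 size 40.0 41.6 ang 67.3 z med 51.2
bottle 231 c 367.4 260.0 size 35.5 32.0 ang 0.2 z med 128.8
case 1068 c 369.2 -294.6 size 47.6 149.8 ang 9.1 z med 25.0
col 283 c 611.1 -250.4 size 23.5 24.6 ang 6.9 z med 175.1
collar 109 c 609.0 -247.9 size 42.4 34.0 ang 39.4 z med 49.0[ WARN:0@0.266] global loadsave.cpp:1063 imwrite_ Unsupported depth image for selected encoder is fallbacked to CV_8U.
```

View pics/crop1.png

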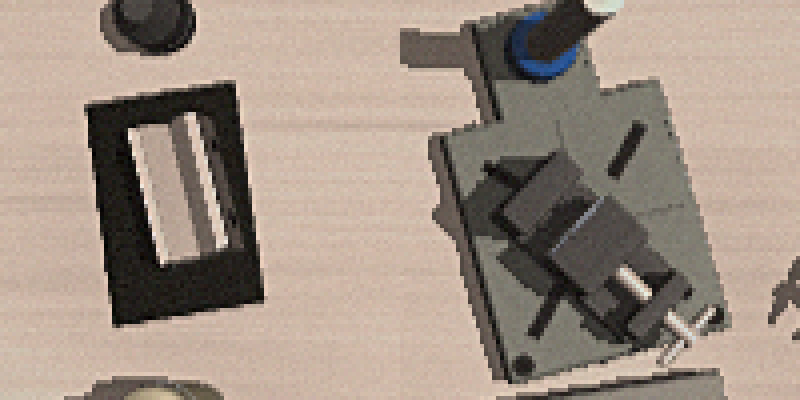

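The crop confirms it. On the left is the V-block with its groove up on the black mat, whose corners in the crop are (87,104), (235,82), (264,299) and (115,326). On the right is the dark vice on the stand, with its fixed jaw at the upper left and its bar at the lower right. Next I measure the mat.

Run:
```python
from h import *
c=load('top'); K=c['camera_matrix'];Rm=R(c)
def bp(u,v,z):
    d=Rm@np.array([(u-K[0,2])/K[0,0],(v-K[1,2])/K[1,1],1]); return c['eye']+d*(z-c['eye'][2])/d[2]
P=[bp(120+x/4-.4,160+y/4-.4,.0052)*1000 for x,y in [(87,104),(235,82),(264,299),(115,326)]]
P=np.array(P)[:,:2];print(P.round(1),P.mean(0)); e=P[0]+P[1]-P[2]-P[3];print(np.degrees(np.arctan2(e[1],e[0])),np.linalg.norm(e)/2,np.linalg.norm(P[0]-P[1]+P[3]-P[2])/2)
# by colour: dark & low
I=c['img'].astype(int).sum(2);w=cloud(c);s=w[165:250,130:195]
m=(I[165:250,130:195]<110)&(s[...,2]<.012)
n,l,st,_=cv2.connectedComponentsWithStats(m.astype(np.uint8));k=1+np.argmax(st[1:,4]);p=s[l==k]
print(cv2.minAreaRect((p[:,:2]*1000).astype(np.float32)),len(p))
```

```text
[[577.8 340.2]
 [592.9 241.5]
 [448.1 218.2]
 [430.1 316.1]] [512.23055301 279.00556512]
9.218221588925493 148.16197620628793 99.64264715962214
((511.1928405761719, 280.9193420410156), (148.4800262451172, 103.63488006591797), 9.331090927124023) 1339
```

Call:
carry_out --moves '[{"hand":0,"tx":40,"ty":-40,"tz":0,"twist":0.165},{"hand":0,"tx":40,"ty":-40,"tz":0,"twist":0.165},{"hand":0,"tx":40,"ty":-40,"tz":0,"twist":0.165},{"hand":0,"tx":40,"ty":-40,"tz":0,"twist":0.165},{"hand":0,"tx":40,"ty":-40,"tz":-20},{"hand":0,"tx":40,"ty":-40,"tz":-20},{"hand":0,"tx":40,"ty":-40,"tz":-20},{"hand":0,"tx":13,"ty":-10,"tz":-10}]'

```text
validation failed for argument at $.mo...
```

Call:
carry_out --moves '[{"hand":0,"tx":40,"ty":-40,"tz":0,"twist":0.165},{"hand":0,"tx":40,"ty":-40,"tz":0,"twist":0.165},{"hand":0,"tx":40,"ty":-40,"tz":0,"twist":0.165},{"hand":0,"tx":40,"ty":-40,"tz":0,"twist":0.165},{"hand":0,"tx":40,"ty":-40,"tz":-20,"twist":0},{"hand":0,"tx":40,"ty":-40,"tz":-20,"twist":0},{"hand":0,"tx":40,"ty":-40,"tz":-20,"twist":0},{"hand":0,"tx":13,"ty":-10,"tz":-10,"twist":0}]'

```text
time: 1.1
ee_pos: [0.5198, 0.2629, 0.1593]
tcp_rot: [-3.141, -0.002, -2.871]
contact_force: [0.1, 0.1, -0.1]
width: 0.999
grip_force: 0.0
```

Call:
carry_out --moves '[{"hand":0,"tx":0,"ty":0,"tz":-40,"twist":0},{"hand":0,"tx":0,"ty":0,"tz":-40,"twist":0},{"hand":0,"tx":0,"ty":0,"tz":-35,"twist":0},{"hand":0,"tx":0,"ty":0,"tz":-25,"twist":0},{"hand":0,"tx":0,"ty":0,"tz":-12,"twist":0},{"hand":0,"tx":0,"ty":0,"tz":0,"twist":0},{"hand":0,"tx":0,"ty":0,"tz":0,"twist":0}]'

```text
time: 1.98
ee_pos: [0.5197, 0.2665, 0.0107]
tcp_rot: [3.141, 0.002, -2.867]
contact_force: [0.9, 0.6, 0.1]
width: 0.998
grip_force: 0.0
```

Call:
carry_out --moves '[{"hand":0,"tx":0,"ty":0,"tz":-4,"twist":0},{"hand":1,"tx":0,"ty":0,"tz":0,"twist":0},{"hand":1,"tx":0,"ty":0,"tz":0,"twist":0},{"hand":1,"tx":0,"ty":0,"tz":0,"twist":0},{"hand":1,"tx":0,"ty":0,"tz":0,"twist":0},{"hand":1,"tx":0,"ty":0,"tz":0,"twist":0},{"hand":1,"tx":0,"ty":0,"tz":0,"twist":0},{"hand":1,"tx":0,"ty":0,"tz":0,"twist":0}]'

```text
time: 2.98
ee_pos: [0.5191, 0.2661, 0.0057]
tcp_rot: [3.141, 0.001, -2.867]
contact_force: [-1.0, 2.0, 6.8]
width: 0.533
grip_force: 62.9
```

Call:
carry_out --moves '[{"hand":1,"tx":0,"ty":0,"tz":15,"twist":0},{"hand":1,"tx":0,"ty":0,"tz":25,"twist":0},{"hand":1,"tx":15,"ty":-35,"tz":10,"twist":0},{"hand":1,"tx":15,"ty":-40,"tz":0,"twist":0},{"hand":1,"tx":15,"ty":-35,"tz":0,"twist":0},{"hand":1,"tx":10,"ty":-20,"tz":-10,"twist":0},{"hand":1,"tx":0,"ty":0,"tz":-20,"twist":0},{"hand":1,"tx":0,"ty":0,"tz":-13,"twist":0}]'

```text
time: 3.98
ee_pos: [0.5719, 0.1363, 0.0098]
tcp_rot: [3.141, -0.003, -2.867]
contact_force: [0.3, 0.3, -4.0]
width: 0.531
grip_force: 62.6
```

Call:
carry_out --moves '[{"hand":1,"tx":0,"ty":0,"tz":-4,"twist":0},{"hand":1,"tx":0,"ty":0,"tz":-3,"twist":0},{"hand":1,"tx":0,"ty":0,"tz":-2,"twist":0},{"hand":1,"tx":0,"ty":0,"tz":0,"twist":0}]'

```text
time: 4.47
ee_pos: [0.574, 0.1362, 0.0037]
tcp_rot: [-3.142, 0.001, -2.867]
contact_force: [0.5, 0.3, -3.7]
width: 0.533
grip_force: 62.5
```

Call:
carry_out --moves '[{"hand":1,"tx":0,"ty":0,"tz":-1.5,"twist":0},{"hand":1,"tx":0,"ty":0,"tz":-1,"twist":0},{"hand":1,"tx":0,"ty":0,"tz":0,"twist":0}]'

```text
time: 4.85
ee_pos: [0.5741, 0.136, 0.0017]
tcp_rot: [-3.142, 0.001, -2.867]
contact_force: [-3.8, -1.0, 5.8]
width: 0.533
grip_force: 63.2
```

Call:
carry_out --moves '[{"hand":0,"tx":0,"ty":0,"tz":0,"twist":0},{"hand":0,"tx":0,"ty":0,"tz":0,"twist":0},{"hand":0,"tx":0,"ty":0,"tz":0,"twist":0},{"hand":0,"tx":0,"ty":0,"tz":5,"twist":0},{"hand":0,"tx":0,"ty":0,"tz":40,"twist":0},{"hand":0,"tx":0,"ty":0,"tz":50,"twist":0},{"hand":0,"tx":-20,"ty":-10,"tz":40,"twist":-0.17},{"hand":0,"tx":-20,"ty":-15,"tz":0,"twist":-0.17}]'

```text
time: 5.85
ee_pos: [0.5365, 0.1113, 0.1411]
tcp_rot: [3.14, 0.008, 3.071]
contact_force: [0.6, 0.8, -0.6]
width: 0.998
grip_force: 0.0
```

Call:
carry_out --moves '[{"hand":0,"tx":-20,"ty":-30,"tz":0,"twist":-0.17},{"hand":0,"tx":-15,"ty":-35,"tz":0,"twist":-0.17},{"hand":0,"tx":-14,"ty":-35,"tz":0,"twist":-0.17},{"hand":0,"tx":0,"ty":-35,"tz":0,"twist":-0.17},{"hand":0,"tx":0,"ty":-35,"tz":0,"twist":-0.17},{"hand":0,"tx":0,"ty":-35,"tz":0,"twist":-0.17},{"hand":0,"tx":0,"ty":-35,"tz":0,"twist":-0.17},{"hand":0,"tx":0,"ty":-35,"tz":0,"twist":-0.17}]'

```text
time: 6.85
ee_pos: [0.4848, -0.1653, 0.1363]
tcp_rot: [3.141, 0.0, 1.71]
contact_force: [-0.2, -0.4, -0.2]
width: 0.998
grip_force: 0.0
```

Call:
carry_out --moves '[{"hand":0,"tx":0,"ty":-35,"tz":0,"twist":-0.17},{"hand":0,"tx":0,"ty":-35,"tz":0,"twist":-0.17},{"hand":0,"tx":0,"ty":-30,"tz":0,"twist":-0.17},{"hand":0,"tx":0,"ty":-13,"tz":0,"twist":-0.17},{"hand":0,"tx":0,"ty":0,"tz":0,"twist":-0.17},{"hand":0,"tx":0,"ty":0,"tz":0,"twist":-0.06},{"hand":0,"tx":0,"ty":0,"tz":0,"twist":0}]'

```text
time: 7.72
ee_pos: [0.4848, -0.2772, 0.1361]
tcp_rot: [3.141, -0.0, 0.806]
contact_force: [0.4, 0.3, 0.2]
width: 1.003
grip_force: 0.0
```

Call:
carry_out --moves '[{"hand":0,"tx":0,"ty":0,"tz":-40,"twist":0},{"hand":0,"tx":0,"ty":0,"tz":-40,"twist":0},{"hand":0,"tx":0,"ty":0,"tz":-22,"twist":0},{"hand":0,"tx":0,"ty":0,"tz":-9,"twist":0},{"hand":0,"tx":0,"ty":0,"tz":0,"twist":0},{"hand":0,"tx":0,"ty":0,"tz":0,"twist":0}]'

```text
time: 8.48
ee_pos: [0.4858, -0.2777, 0.0263]
tcp_rot: [3.139, -0.0, 0.806]
contact_force: [0.1, 0.4, 0.7]
width: 1.0
grip_force: 0.0
```

Call:
carry_out --moves '[{"hand":1,"tx":0,"ty":0,"tz":0,"twist":0},{"hand":1,"tx":0,"ty":0,"tz":0,"twist":0},{"hand":1,"tx":0,"ty":0,"tz":0,"twist":0},{"hand":1,"tx":0,"ty":0,"tz":0,"twist":0},{"hand":1,"tx":0,"ty":0,"tz":0,"twist":0},{"hand":1,"tx":0,"ty":0,"tz":0,"twist":0}]'

```text
time: 9.22
ee_pos: [0.4853, -0.2774, 0.0259]
tcp_rot: [3.14, -0.0, 0.806]
contact_force: [-0.9, 1.5, 5.7]
width: 0.653
grip_force: 67.4
```

Call:
carry_out --moves '[{"hand":1,"tx":0,"ty":0,"tz":10,"twist":0},{"hand":1,"tx":0,"ty":0,"tz":25,"twist":0},{"hand":1,"tx":0,"ty":0,"tz":35,"twist":0},{"hand":1,"tx":0,"ty":0,"tz":35,"twist":0},{"hand":1,"tx":0,"ty":5,"tz":15,"twist":0},{"hand":1,"tx":0,"ty":15,"tz":0,"twist":0},{"hand":1,"tx":0,"ty":30,"tz":0,"twist":0}]'

```text
time: 10.1
ee_pos: [0.4835, -0.2257, 0.1426]
tcp_rot: [-3.139, 0.001, 0.805]
contact_force: [0.1, 0.4, -7.4]
width: 0.649
grip_force: 66.1
```

Call:
carry_out --moves '[{"hand":1,"tx":0,"ty":40,"tz":0,"twist":0},{"hand":1,"tx":0,"ty":45,"tz":0,"twist":-0.045},{"hand":1,"tx":0,"ty":45,"tz":0,"twist":-0.1},{"hand":1,"tx":5,"ty":45,"tz":0,"twist":-0.1},{"hand":1,"tx":5,"ty":45,"tz":0,"twist":-0.1},{"hand":1,"tx":5,"ty":45,"tz":0,"twist":-0.1},{"hand":1,"tx":5,"ty":45,"tz":0,"twist":-0.1},{"hand":1,"tx":5,"ty":45,"tz":0,"twist":-0.1}]'

```text
time: 11.1
ee_pos: [0.5075, 0.13, 0.1421]
tcp_rot: [-3.141, 0.004, 0.158]
contact_force: [0.6, -1.2, -7.7]
width: 0.649
grip_force: 66.1
```

Call:
carry_out --moves '[{"hand":1,"tx":5,"ty":45,"tz":0,"twist":0},{"hand":1,"tx":0,"ty":40,"tz":0,"twist":0},{"hand":1,"tx":0,"ty":35,"tz":0,"twist":0},{"hand":1,"tx":0,"ty":22,"tz":0,"twist":0},{"hand":1,"tx":0,"ty":8,"tz":0,"twist":0},{"hand":1,"tx":0,"ty":2.5,"tz":0,"twist":0},{"hand":1,"tx":0,"ty":0,"tz":0,"twist":0}]'

```text
time: 11.98
ee_pos: [0.5148, 0.2796, 0.1445]
tcp_rot: [3.141, 0.0, 0.16]
contact_force: [0.1, 0.5, -8.0]
width: 0.646
grip_force: 66.2
```

Call:
carry_out --moves '[{"hand":1,"tx":1,"ty":0.5,"tz":-15,"twist":0},{"hand":1,"tx":0,"ty":0,"tz":-35,"twist":0},{"hand":1,"tx":0,"ty":0,"tz":-35,"twist":0},{"hand":1,"tx":0,"ty":0,"tz":-25,"twist":0},{"hand":1,"tx":0,"ty":0,"tz":-12,"twist":0},{"hand":1,"tx":0,"ty":0,"tz":-6,"twist":0},{"hand":1,"tx":0,"ty":0,"tz":-2,"twist":0},{"hand":1,"tx":0,"ty":0,"tz":0,"twist":0}]'

```text
time: 12.98
ee_pos: [0.5165, 0.2812, 0.0158]
tcp_rot: [-3.141, -0.002, 0.161]
contact_force: [0.6, -0.2, -6.9]
width: 0.65
grip_force: 66.1
```

Call:
carry_out --moves '[{"hand":1,"tx":0,"ty":0,"tz":-1.5,"twist":0},{"hand":1,"tx":0,"ty":0,"tz":-1,"twist":0},{"hand":1,"tx":0,"ty":0,"tz":0,"twist":0}]'

```text
time: 13.35
ee_pos: [0.5157, 0.2809, 0.0123]
tcp_rot: [-3.142, -0.0, 0.161]
contact_force: [0.5, 0.3, -7.7]
width: 0.645
grip_force: 66.1
```

Call:
carry_out --moves '[{"hand":1,"tx":0,"ty":0,"tz":-1,"twist":0},{"hand":1,"tx":0,"ty":0,"tz":-0.7,"twist":0},{"hand":1,"tx":0,"ty":0,"tz":0,"twist":0}]'

```text
time: 13.72
ee_pos: [0.5158, 0.281, 0.0119]
tcp_rot: [3.142, 0.0, 0.161]
contact_force: [-6.7, -2.7, 6.1]
width: 0.64
grip_force: 68.0
```

Call:
carry_out --moves '[{"hand":0,"tx":0,"ty":0,"tz":0,"twist":0},{"hand":0,"tx":0,"ty":0,"tz":0,"twist":0},{"hand":0,"tx":0,"ty":0,"tz":0,"twist":0},{"hand":0,"tx":0,"ty":0,"tz":4,"twist":0},{"hand":0,"tx":0,"ty":0,"tz":25,"twist":0},{"hand":0,"tx":0,"ty":0,"tz":45,"twist":0},{"hand":0,"tx":0,"ty":0,"tz":45,"twist":0},{"hand":0,"tx":0,"ty":-10,"tz":10,"twist":0.17}]'

```text
time: 14.72
ee_pos: [0.5181, 0.2723, 0.1446]
tcp_rot: [-3.141, -0.007, 0.334]
contact_force: [0.7, -0.9, -0.3]
width: 0.998
grip_force: 0.0
```

Call:
carry_out --moves '[{"hand":0,"tx":20,"ty":-30,"tz":0,"twist":0.17},{"hand":0,"tx":20,"ty":-30,"tz":0,"twist":0.17},{"hand":0,"tx":20,"ty":-30,"tz":0,"twist":0.17},{"hand":0,"tx":20,"ty":-30,"tz":0,"twist":0.17},{"hand":0,"tx":20,"ty":-30,"tz":0,"twist":0.17},{"hand":0,"tx":20,"ty":-30,"tz":0,"twist":0.17},{"hand":0,"tx":20,"ty":-30,"tz":0,"twist":0.17},{"hand":0,"tx":20,"ty":-28,"tz":0,"twist":0.17}]'

```text
time: 15.72
ee_pos: [0.6764, 0.0318, 0.1398]
tcp_rot: [3.141, 0.0, 1.696]
contact_force: [-0.2, 0.3, 1.0]
width: 1.0
grip_force: 0.0
```

```bash
cat >> h.py <<'E'
def rect(w,name,u0,u1,v0,v1,z0,z1):
    s=w[v0:v1,u0:u1]; m=(s[...,2]>z0)&(s[...,2]<z1)
    n,l,st,_=cv2.connectedComponentsWithStats(m.astype(np.uint8),connectivity=8)
    k=1+np.argmax(st[1:,4]); p=s[l==k]
    (x,y),(a,b),an=cv2.minAreaRect((p[:,:2]*1000).astype(np.float32))
    print(name,len(p),'c',round(x,1),round(y,1),'size',round(a,1),round(b,1),'ang',round(an,1),'z',np.round(np.nanmedian(p[:,2])*1000,1))
E
python3 - <<'E'
from h import *
c=snap('top');w=cloud(c);save(c,'top1.png')
rect(w,'vice',130,195,175,245,.012,.06)
rect(w,'jaws',130,195,175,245,.042,.06)
rect(w,'stand',330,415,160,256,.01,.03)
I=c['img'].astype(int).sum(2);s=w[165:250,130:195]
E
```

```text
vice 971 c 499.2 279.6 size 144.8 54.8 ang 7.8 z 43.1
jaws 283 c 511.8 283.7 size 37.3 50.2 ang 9.5 z 50.1
stand 4103 c 527.3 -273.4 size 237.6 150.4 ang 14.8 z 19.1
```

View pics/top1.png

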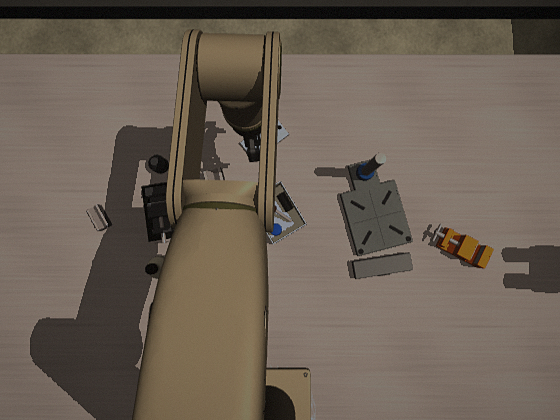

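The top picture shows the vice on the mat at (157,212), the stand clear with its cross at about (377,218), and the gripper coming in over the plate at about (262,140).

Call:
carry_out --moves '[{"hand":0,"tx":15,"ty":-10,"tz":0,"twist":0.18},{"hand":0,"tx":10,"ty":-6,"tz":0,"twist":0.18},{"hand":0,"tx":6,"ty":-3,"tz":0,"twist":0.168},{"hand":0,"tx":0,"ty":0,"tz":-30,"twist":0},{"hand":0,"tx":0,"ty":0,"tz":-40,"twist":0},{"hand":0,"tx":0,"ty":0,"tz":-30,"twist":0},{"hand":0,"tx":0,"ty":0,"tz":-20,"twist":0},{"hand":0,"tx":0,"ty":0,"tz":-10,"twist":0}]'

```text
time: 16.77
ee_pos: [0.7063, 0.014, 0.0085]
tcp_rot: [-3.141, -0.001, 2.219]
contact_force: [-0.5, -0.4, 0.0]
width: 1.002
grip_force: 0.0
```

Call:
carry_out --moves '[{"hand":0.1,"tx":0,"ty":0,"tz":0,"twist":0},{"hand":0.15,"tx":0,"ty":0,"tz":0,"twist":0},{"hand":0.15,"tx":0,"ty":0,"tz":0,"twist":0},{"hand":0.15,"tx":0,"ty":0,"tz":0,"twist":0}]'

```text
time: 17.27
ee_pos: [0.7073, 0.0139, 0.0105]
tcp_rot: [3.141, 0.001, 2.219]
contact_force: [-0.5, -0.3, -0.4]
width: 0.849
grip_force: 0.0
```

Now I lower in small steps. The fingers stand about 72 mm open, either side of the plate.

Call:
carry_out --moves '[{"hand":0.2,"tx":0,"ty":-1,"tz":-5,"twist":0},{"hand":0.2,"tx":0,"ty":0,"tz":-4,"twist":0},{"hand":0.2,"tx":0,"ty":0,"tz":-2,"twist":0},{"hand":0.2,"tx":0,"ty":0,"tz":0,"twist":0}]'

```text
time: 17.77
ee_pos: [0.7064, 0.0129, -0.002]
tcp_rot: [-3.141, -0.001, 2.219]
contact_force: [-0.2, -0.6, -0.4]
width: 0.803
grip_force: 0.0
```

Call:
carry_out --moves '[{"hand":0.2,"tx":0,"ty":0,"tz":-1.5,"twist":0},{"hand":0.2,"tx":0,"ty":0,"tz":0,"twist":0},{"hand":1,"tx":0,"ty":0,"tz":0,"twist":0},{"hand":1,"tx":0,"ty":0,"tz":0,"twist":0},{"hand":1,"tx":0,"ty":0,"tz":0,"twist":0},{"hand":1,"tx":0,"ty":0,"tz":0,"twist":0}]'

```text
time: 18.52
ee_pos: [0.7073, 0.0129, -0.0023]
tcp_rot: [3.141, 0.001, 2.219]
contact_force: [-0.5, -0.7, 6.4]
width: 0.704
grip_force: 65.6
```

Call:
carry_out --moves '[{"hand":1,"tx":0,"ty":0,"tz":4,"twist":0},{"hand":1,"tx":0,"ty":0,"tz":8,"twist":0},{"hand":1,"tx":0,"ty":0,"tz":8,"twist":0},{"hand":1,"tx":0,"ty":0,"tz":0,"twist":0}]'

```text
time: 19.02
ee_pos: [0.7077, 0.0129, 0.0185]
tcp_rot: [3.14, 0.001, 2.219]
contact_force: [0.2, 0.4, -1.8]
width: 0.701
grip_force: 65.0
```

Run:
```python
from h import *
c=snap('side');I=c['img'][150:250,270:390];w=cloud(c)
cv2.imwrite('pics/s1.png',np.clip(cv2.resize(I,None,fx=5,fy=5,interpolation=3)[:,:,::-1].astype(float)*1.5,0,255).astype(np.uint8))
rect(w,'plate',280,370,160,230,.018,.045)
```

```text
plate 424 c 704.0 8.8 size 79.1 122.7 ang 40.0 z 30.5
```

View pics/s1.png

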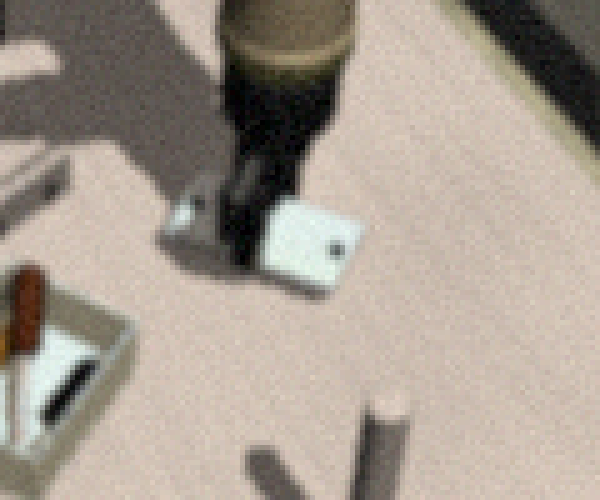

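The plate hangs level in the gripper, which is at about (245,215) in the crop, and its shadow lies just beneath it. I carry it around the column side.

Call:
carry_out --moves '[{"hand":1,"tx":0,"ty":0,"tz":25,"twist":0},{"hand":1,"tx":0,"ty":0,"tz":40,"twist":0},{"hand":1,"tx":0,"ty":0,"tz":40,"twist":0},{"hand":1,"tx":-15,"ty":0,"tz":20,"twist":0},{"hand":1,"tx":-30,"ty":0,"tz":0,"twist":0},{"hand":1,"tx":-35,"ty":-5,"tz":0,"twist":0},{"hand":1,"tx":-35,"ty":-10,"tz":0,"twist":0},{"hand":1,"tx":-35,"ty":-20,"tz":0,"twist":0.08}]'

```text
time: 20.08
ee_pos: [0.5554, -0.0219, 0.1418]
tcp_rot: [-3.142, -0.0, 2.301]
contact_force: [0.6, -0.5, -0.9]
width: 0.701
grip_force: 65.5
```

Call:
carry_out --moves '[{"hand":1,"tx":-30,"ty":-30,"tz":0,"twist":0.15},{"hand":1,"tx":-20,"ty":-35,"tz":0,"twist":0.16},{"hand":1,"tx":-10,"ty":-35,"tz":0,"twist":0.16},{"hand":1,"tx":-3,"ty":-35,"tz":0,"twist":0.16},{"hand":1,"tx":0,"ty":-35,"tz":0,"twist":0.16},{"hand":1,"tx":0,"ty":-35,"tz":0,"twist":0.16},{"hand":1,"tx":0,"ty":-30,"tz":0,"twist":0.152},{"hand":1,"tx":0,"ty":-15,"tz":0,"twist":0}]'

```text
time: 21.08
ee_pos: [0.4934, -0.2734, 0.1419]
tcp_rot: [3.142, -0.0, -2.885]
contact_force: [0.6, 0.2, -2.3]
width: 0.699
grip_force: 65.5
```

Call:
carry_out --moves '[{"hand":1,"tx":0,"ty":-7,"tz":0,"twist":0},{"hand":1,"tx":0,"ty":-3,"tz":0,"twist":0},{"hand":1,"tx":0,"ty":0,"tz":0,"twist":0},{"hand":1,"tx":0,"ty":0,"tz":0,"twist":0}]'

```text
time: 21.58
ee_pos: [0.4939, -0.2814, 0.1421]
tcp_rot: [3.141, 0.0, -2.882]
contact_force: [-0.5, 0.9, -2.5]
width: 0.701
grip_force: 65.5
```

Call:
carry_out --moves '[{"hand":1,"tx":0.5,"ty":-1,"tz":-15,"twist":0},{"hand":1,"tx":0,"ty":0,"tz":-35,"twist":0},{"hand":1,"tx":0,"ty":0,"tz":-35,"twist":0},{"hand":1,"tx":0,"ty":0,"tz":-22,"twist":0},{"hand":1,"tx":0,"ty":0,"tz":-10,"twist":0},{"hand":1,"tx":0,"ty":0,"tz":-5,"twist":0},{"hand":1,"tx":0,"ty":0,"tz":0,"twist":0},{"hand":1,"tx":0,"ty":0,"tz":0,"twist":0}]'

```text
time: 22.58
ee_pos: [0.495, -0.2836, 0.0212]
tcp_rot: [-3.14, 0.001, -2.882]
contact_force: [-0.4, -0.1, -1.2]
width: 0.702
grip_force: 65.4
```

Call:
carry_out --moves '[{"hand":1,"tx":0,"ty":0,"tz":-1.5,"twist":0},{"hand":1,"tx":0,"ty":0,"tz":-1.5,"twist":0},{"hand":1,"tx":0,"ty":0,"tz":0,"twist":0}]'

```text
time: 22.95
ee_pos: [0.4942, -0.283, 0.017]
tcp_rot: [3.141, -0.0, -2.882]
contact_force: [-0.5, -0.2, -2.4]
width: 0.698
grip_force: 65.4
```

Call:
carry_out --moves '[{"hand":1,"tx":0,"ty":0.5,"tz":-1,"twist":0},{"hand":1,"tx":0,"ty":0,"tz":-1,"twist":0},{"hand":1,"tx":0,"ty":0,"tz":0,"twist":0}]'

```text
time: 23.32
ee_pos: [0.4943, -0.2826, 0.0157]
tcp_rot: [3.141, -0.0, -2.882]
contact_force: [-2.3, 2.2, 6.3]
width: 0.702
grip_force: 66.2
```

Call:
carry_out --moves '[{"hand":0,"tx":0,"ty":0,"tz":0,"twist":0},{"hand":0,"tx":0,"ty":0,"tz":0,"twist":0},{"hand":0,"tx":0,"ty":0,"tz":0,"twist":0},{"hand":0,"tx":0,"ty":0,"tz":5,"twist":0},{"hand":0,"tx":0,"ty":0,"tz":35,"twist":0},{"hand":0,"tx":0,"ty":0,"tz":50,"twist":0},{"hand":0,"tx":0,"ty":10,"tz":35,"twist":0},{"hand":0,"tx":0,"ty":30,"tz":0,"twist":0}]'

```text
time: 24.32
ee_pos: [0.4967, -0.2447, 0.1451]
tcp_rot: [-3.135, 0.006, -2.884]
contact_force: [0.4, -0.6, -0.4]
width: 1.001
grip_force: 0.0
```

Call:
carry_out --moves '[{"hand":0,"tx":0,"ty":50,"tz":0,"twist":0},{"hand":0,"tx":0,"ty":50,"tz":0,"twist":0},{"hand":0,"tx":10,"ty":55,"tz":0,"twist":0},{"hand":0,"tx":15,"ty":55,"tz":0,"twist":0},{"hand":0,"tx":20,"ty":55,"tz":0,"twist":0},{"hand":0,"tx":20,"ty":55,"tz":0,"twist":0},{"hand":0,"tx":15,"ty":45,"tz":0,"twist":0.015},{"hand":0,"tx":0,"ty":13,"tz":0,"twist":0}]'

```text
time: 25.32
ee_pos: [0.5747, 0.1381, 0.1404]
tcp_rot: [3.141, 0.001, -2.864]
contact_force: [0.8, 0.6, 0.2]
width: 1.004
grip_force: 0.0
```

Run:
```python
from h import *
c=snap('top');w=cloud(c)
rect(w,'plate',330,415,175,256,.025,.04)
rect(w,'stand',330,415,160,256,.01,.04)
rect(w,'vice',130,195,175,245,.012,.06)
rect(w,'jaws',130,195,175,245,.042,.06)
print(bot.read_state()['ee_pos'])
I=c['img'];a=cv2.resize(I[160:260,330:430],None,fx=4,fy=4,interpolation=3);b=cv2.resize(I[160:260,120:220],None,fx=4,fy=4,interpolation=3)
cv2.imwrite('pics/crop2.png',np.clip(np.hstack([b,a])[:,:,::-1].astype(float)*1.8,0,255).astype(np.uint8))
```

```text
plate 1098 c 496.1 -281.9 size 119.9 62.4 ang 15.0 z 29.2
stand 4110 c 527.4 -273.9 size 237.5 150.7 ang 14.7 z 20.0
vice 1212 c 499.6 277.5 size 145.1 57.3 ang 9.0 z 40.5
jaws 326 c 512.4 280.1 size 37.6 56.4 ang 9.6 z 50.1
[0.57415712 0.13820344 0.14020678]
```

View pics/crop2.png

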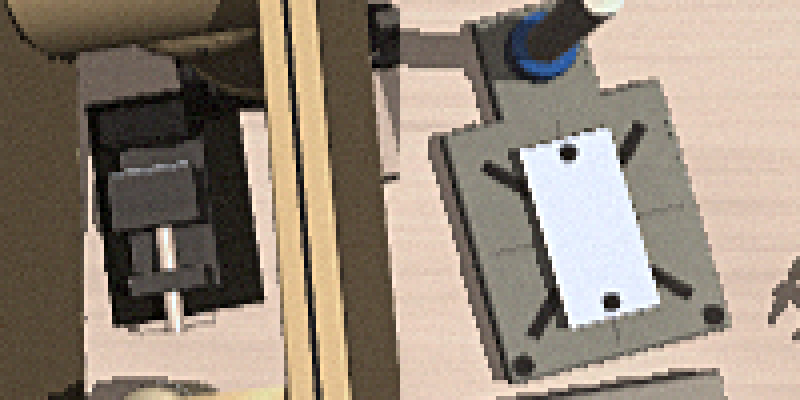

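Left in the crop, the vice sits on the mat. Right, the plate lies along the stand with its marks at (568,152) and (612,302), centred within 2 mm of the cross. Now for the V-block.

Call:
carry_out --moves '[{"hand":0,"tx":0,"ty":0,"tz":-20,"twist":0},{"hand":0,"tx":0,"ty":0,"tz":-35,"twist":0},{"hand":0,"tx":0,"ty":0,"tz":-35,"twist":0},{"hand":0,"tx":0,"ty":0,"tz":-25,"twist":0},{"hand":0,"tx":0,"ty":0,"tz":-15,"twist":0},{"hand":0,"tx":0,"ty":0,"tz":-4,"twist":0},{"hand":0,"tx":0,"ty":0,"tz":0,"twist":0},{"hand":0,"tx":0,"ty":0,"tz":0,"twist":0}]'

```text
time: 26.38
ee_pos: [0.5753, 0.1355, 0.0074]
tcp_rot: [-3.141, 0.002, -2.867]
contact_force: [-1.5, -0.1, -0.1]
width: 1.0
grip_force: 0.0
```

Call:
carry_out --moves '[{"hand":0,"tx":-1,"ty":0.5,"tz":-4,"twist":0},{"hand":0,"tx":0,"ty":0,"tz":0,"twist":0},{"hand":1,"tx":0,"ty":0,"tz":0,"twist":0},{"hand":1,"tx":0,"ty":0,"tz":0,"twist":0},{"hand":1,"tx":0,"ty":0,"tz":0,"twist":0},{"hand":1,"tx":0,"ty":0,"tz":0,"twist":0},{"hand":1,"tx":0,"ty":0,"tz":0,"twist":0},{"hand":1,"tx":0,"ty":0,"tz":0,"twist":0}]'

```text
time: 27.38
ee_pos: [0.5736, 0.1359, 0.0024]
tcp_rot: [-3.141, 0.001, -2.867]
contact_force: [0.5, -0.5, 2.6]
width: 0.531
grip_force: 62.8
```

Call:
carry_out --moves '[{"hand":1,"tx":0,"ty":0,"tz":12,"twist":0},{"hand":1,"tx":0,"ty":0,"tz":30,"twist":0},{"hand":1,"tx":0,"ty":0,"tz":40,"twist":0},{"hand":1,"tx":0,"ty":0,"tz":40,"twist":0},{"hand":1,"tx":-10,"ty":-10,"tz":18,"twist":0},{"hand":1,"tx":-15,"ty":-25,"tz":0,"twist":0},{"hand":1,"tx":-15,"ty":-35,"tz":0,"twist":-0.015},{"hand":1,"tx":-15,"ty":-40,"tz":0,"twist":0}]'

```text
time: 28.38
ee_pos: [0.5171, 0.0254, 0.1421]
tcp_rot: [3.141, -0.001, -2.881]
contact_force: [0.1, -0.3, -3.0]
width: 0.533
grip_force: 62.4
```

Call:
carry_out --moves '[{"hand":1,"tx":-15,"ty":-45,"tz":0,"twist":0},{"hand":1,"tx":-7.5,"ty":-45,"tz":0,"twist":0},{"hand":1,"tx":0,"ty":-45,"tz":0,"twist":0},{"hand":1,"tx":0,"ty":-45,"tz":0,"twist":0},{"hand":1,"tx":0,"ty":-45,"tz":0,"twist":0},{"hand":1,"tx":0,"ty":-40,"tz":0,"twist":0},{"hand":1,"tx":0,"ty":-25,"tz":0,"twist":0},{"hand":1,"tx":0,"ty":-13,"tz":0,"twist":0}]'

```text
time: 29.38
ee_pos: [0.4951, -0.278, 0.1419]
tcp_rot: [3.141, -0.001, -2.884]
contact_force: [-0.2, -0.1, -3.6]
width: 0.53
grip_force: 62.3
```

Call:
carry_out --moves '[{"hand":1,"tx":0,"ty":-5,"tz":0,"twist":0},{"hand":1,"tx":0,"ty":0,"tz":0,"twist":0},{"hand":1,"tx":0,"ty":0,"tz":0,"twist":0}]'

```text
time: 29.75
ee_pos: [0.4959, -0.2811, 0.142]
tcp_rot: [3.141, -0.0, -2.881]
contact_force: [-0.4, -0.6, -3.5]
width: 0.528
grip_force: 62.3
```

Call:
carry_out --moves '[{"hand":1,"tx":0,"ty":-0.5,"tz":-15,"twist":0},{"hand":1,"tx":0,"ty":0,"tz":-35,"twist":0},{"hand":1,"tx":0,"ty":0,"tz":-30,"twist":0},{"hand":1,"tx":0,"ty":0,"tz":-16,"twist":0},{"hand":1,"tx":0,"ty":0,"tz":-8,"twist":0},{"hand":1,"tx":0,"ty":0,"tz":-3,"twist":0},{"hand":1,"tx":0,"ty":0,"tz":0,"twist":0},{"hand":1,"tx":0,"ty":0,"tz":0,"twist":0}]'

```text
time: 30.75
ee_pos: [0.4964, -0.2831, 0.0362]
tcp_rot: [-3.14, 0.001, -2.882]
contact_force: [-1.1, -0.4, -3.5]
width: 0.527
grip_force: 62.3
```

Call:
carry_out --moves '[{"hand":1,"tx":0,"ty":0,"tz":-1.5,"twist":0},{"hand":1,"tx":0,"ty":0,"tz":-1.5,"twist":0},{"hand":1,"tx":0,"ty":0,"tz":0,"twist":0}]'

```text
time: 31.12
ee_pos: [0.4956, -0.2825, 0.0319]
tcp_rot: [3.141, -0.0, -2.882]
contact_force: [0.2, 0.6, -3.9]
width: 0.535
grip_force: 62.3
```

Call:
carry_out --moves '[{"hand":1,"tx":0.3,"ty":0.3,"tz":-1,"twist":0},{"hand":1,"tx":0,"ty":0,"tz":-1,"twist":0},{"hand":1,"tx":0,"ty":0,"tz":0,"twist":0}]'

```text
time: 31.5
ee_pos: [0.4962, -0.2823, 0.0304]
tcp_rot: [-3.142, 0.0, -2.882]
contact_force: [-1.1, 1.5, 1.0]
width: 0.533
grip_force: 62.6
```

Contact has been made, so I release, rise and back off to one side for a clear view.

Call:
carry_out --moves '[{"hand":0,"tx":0,"ty":0,"tz":-0.3,"twist":0},{"hand":0,"tx":0,"ty":0,"tz":0,"twist":0},{"hand":0,"tx":0,"ty":0,"tz":0,"twist":0},{"hand":0,"tx":0,"ty":0,"tz":5,"twist":0},{"hand":0,"tx":0,"ty":0,"tz":35,"twist":0},{"hand":0,"tx":0,"ty":0,"tz":50,"twist":0},{"hand":0,"tx":0,"ty":20,"tz":40,"twist":0},{"hand":0,"tx":0,"ty":40,"tz":20,"twist":0}]'

```text
time: 32.5
ee_pos: [0.4973, -0.2234, 0.1836]
tcp_rot: [-3.138, 0.004, -2.884]
contact_force: [0.0, 0.2, -0.1]
width: 1.0
grip_force: 0.0
```

Call:
carry_out --moves '[{"hand":0,"tx":0,"ty":45,"tz":0,"twist":0},{"hand":0,"tx":0,"ty":45,"tz":0,"twist":0},{"hand":0,"tx":0,"ty":40,"tz":0,"twist":0},{"hand":0,"tx":0,"ty":40,"tz":0,"twist":0},{"hand":0,"tx":0,"ty":20,"tz":0,"twist":0},{"hand":0,"tx":0,"ty":10,"tz":0,"twist":0},{"hand":0,"tx":0,"ty":0,"tz":0,"twist":0},{"hand":0,"tx":0,"ty":0,"tz":0,"twist":0}]'

```text
time: 33.5
ee_pos: [0.4961, -0.0231, 0.1799]
tcp_rot: [-3.141, 0.0, -2.883]
contact_force: [0.1, -1.0, -0.7]
width: 1.004
grip_force: 0.0
```

Run:
```python
from h import *
c=snap('top');w=cloud(c)
rect(w,'vblock',330,415,175,256,.045,.09)
rect(w,'plate',330,415,175,256,.025,.09)
rect(w,'stand',330,415,160,256,.01,.09)
rect(w,'vice',130,195,175,245,.012,.06)
rect(w,'jaws',130,195,175,245,.042,.06)
I=c['img'].astype(int).sum(2);s=w[165:250,130:195]
m=(I[165:250,130:195]<140)&(s[...,2]<.065)
n,l,st,_=cv2.connectedComponentsWithStats(m.astype(np.uint8));k=1+np.argmax(st[1:,4]);p=s[l==k];q=p[p[:,2]<.009]
print('mat',cv2.minAreaRect((q[:,:2]*1000).astype(np.float32)),len(q))
I=c['img'];a=cv2.resize(I[160:260,330:430],None,fx=4,fy=4,interpolation=3);b=cv2.resize(I[160:260,120:220],None,fx=4,fy=4,interpolation=3)
cv2.imwrite('pics/crop3.png',np.clip(np.hstack([b,a])[:,:,::-1].astype(float)*1.8,0,255).astype(np.uint8))
```

```text
vblock 740 c 496.9 -281.4 size 89.9 47.2 ang 14.4 z 64.7
plate 1163 c 495.9 -281.2 size 120.0 62.1 ang 15.0 z 58.1
stand 4274 c 527.6 -273.6 size 238.0 150.4 ang 14.7 z 20.2
vice 1213 c 499.4 278.0 size 144.8 58.0 ang 8.6 z 40.4
jaws 331 c 512.4 279.9 size 37.5 56.8 ang 9.0 z 50.1
mat ((506.9658508300781, 279.731201171875), (159.2790985107422, 104.8223876953125), 10.506614685058594) 942
```

View pics/crop3.png

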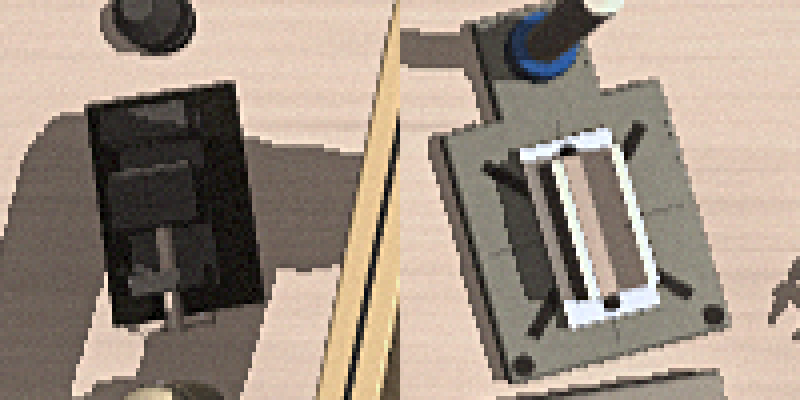

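The last crop shows the V-block on the plate at about (590,228), groove up, all within 2 mm and 0.5° of the stand. The vice is centred on the mat at (175,205). Handing in.

```bash
python3 -c "
from plant import bot
print(bot.finish_job())"
```

```text
the job is handed in; nothing more can be done
None
```

The changeover is done and handed in at about 33.5 s, though `finish_job()` returned no verdict: in my last measurements the plate, V-block and vice were each within about 2 mm and 1° of where they belong, all released, and I never touched the tub, chuck, bottle or case.

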